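Function-check the table console and hold its cover ready for the screws

ROBOT

A 6-joint arm with a two-finger parallel gripper is mounted at the origin on the work surface. World frame = base frame: x ahead of the robot, y to its left, z up, the work surface at z = 0. Lengths are in m, angles in rad, forces in N, time in s.
With the tool pointing down it reaches from about 0.4 to 0.825 m from the base axis. Payload 7 kg.
Tool frame: the origin (TCP) lies midway between the tips of the shut fingers; the grasp point (between the pads) lies 19 mm behind it; z points along the fingers, x is the direction in which the jaws open and shut, and the axes are right-handed (so a half turn about z gives the same grasp; the last joint's range is limited). The gripper opens to 88 mm and grips with 3 to 60 N. Pads are 19 mm wide; open, the fingers measure 130 mm over their backs; the gripper's body (78 mm by 193 mm) begins 47 mm behind the grasp point.
Start: joints at [-0.875, 0.359, 0.012, 0, -1.224, -0.288], TCP at [0.268, -0.62, 0.227] pointing down, gripper open.
Joint ranges: [-3.07, 3.07], [-1.43, 2.12], [-1.02, 1.25], [-3.03, 1.67], [-3.05, -0], [-3.03, 3.03]. Speed limits (rad/s): [2.39, 2.39, 3.01, 3.14, 3.14, 3.14].

INTERFACE

Orientations are given as [roll, pitch, yaw] about the fixed x, y, z axes, in that order (R = Rz(yaw) Ry(pitch) Rx(roll)).
In Python, from station import status, eyes, workorder gives the robot as it stands.
- The arm moves only by the shell command python3 -m jog 'ROWS' [OPENING] [FORCE]. ROWS is JSON, a list of rows, each a list of 6 numbers: the shift along the world's x, y, z in mm, then the turn, a rotation vector about the world's x, y, z in rad. A call has 1 to 12 rows; each row shifts and turns the pose as measured when the row begins; what a row does not reach is not made up. A row lasts 1/10 s, in which the tool goes at most 50 mm and 8.59 degrees, less where a joint would pass 70% of its speed; a pose out of reach is approached as far as the arm can. A call with a gripper value outside its range is refused whole. OPENING is the opening, from 0 (shut) to 1 (fully open), set as the call begins (- or left out, the last holds). The fingers move at their own pace and stop on an object; FORCE is the grip in N (left out, the last holds). Time passes only in rows, so rows that do not move let the fingers close. It gives the time, the measured TCP pose, the force and the opening at its end, in the units of the state.
- status.get_state(): the state, without advancing time (a new reading comes with each control period).
- eyes.grab_frame(name): name is "side" or "top" or "wrist"; returns the picture (400x640x3 uint8, blue, green, red); there is no depth.
- eyes.calibration(name): a dict with "camera_matrix" (3x3 intrinsics, pixels), "cam_to_world" (4x4, takes a point from camera to world coordinates); the wrist camera has in their place "hand_eye" (4x4, takes a point from camera to tool coordinates, whose origin is the TCP and whose axes are the tool frame's). Camera axes: x right, y up, looking along -z (the intrinsics and any distortion apply to the point x, -y, -z); pixel columns grow to the right and rows downward; lengths in m; the calibration is good to about 2 mm. A picture is of the moment at which its call begins: read the wrist's pose just before it. calibration takes no time and is no camera call.
- workorder.job_done(): hands the job in, once; it reports no verdict.
The state is a dict: "t": time; "q": joint angles; "qd": joint speeds; "joint_efforts": joint torques, N m; "eef_pos": TCP position; "ee_rot": TCP orientation; "force": force on the tool from outside, world axes, zero at the start; "moment": the same for the moment, N m; "width": finger opening in m.
Only numpy, scipy, OpenCV 4.12 (cv2) and the standard library are available. Lean on these libraries where they do the work, as an engineer would, in place of code of your own. Each camera call takes 0.05 s, during which the arm holds its last target. There are 200 camera calls.

TASK

I have rewired the service console on the craft table. First check its buttons by pressing them fully down one at a time in the order green, yellow, red (let each come up again, and leave the white one alone); then lift the cover by its handle and hold it level over the open compartment, its four holes centred over the four threaded holes and about 1 cm above the console's top, so that I can put the screws in. The gasket is freshly glued, so the cover must not touch the console at any time; leave everything else on the table where it is, and finish while still holding the cover there, steady.

Things in the scene. Friction and masses are not known exactly. Their poses are not given: they have to be found in the camera images.
- console: the table's service console, a grey metal box fixed to the table: 250 mm deep (x) x 190 mm wide (y), flat top 75 mm above the table. Origin: centre of its underside on the table; its x points from the push-button end (facing the robot) to the terminal compartment end, z up
- opening_center (a point): centre of the open terminal compartment (56 x 86 mm opening) at the height of the console's flat top; axes as the console's (42.5 mm from the console's origin along its x, 75 mm up). A black rubber gasket frame, 3 mm high, 63 x 93 mm outside, is glued round the opening
- thread0 (a point): mouth of threaded hole 0 in the console's top (brass insert 13 mm across, 5 mm dark bore), at (-38 mm, -53 mm) from the opening's centre along the console's x and y; the four lie at (+-38, +-53) mm, this one and the other listed are diagonal
- thread3 (a point): mouth of threaded hole 3 in the console's top (brass insert 13 mm across, 5 mm dark bore), at (38 mm, 53 mm) from the opening's centre along the console's x and y; the four lie at (+-38, +-53) mm, this one and the other listed are diagonal
- cover: the cover: aluminium plate 100 mm (x) x 130 mm (y) x 4 mm with a hole near each corner and a black bow handle on top, 0.15 to 0.31 kg, starting flat on the cardboard sheet. Origin: centre of its underside, z up. The same turned by half a turn
- cover_handle (a point): centre of the handle's straight bar, 42 mm above the plate's underside; axes as the cover's. The bar runs 90 mm along the cover's y, is 12 mm wide (x) and 10 mm high, and its underside is 33 mm clear of the plate; its two posts stand 40 mm either side of the centre
- cover_hole0 (a point): hole 0 of the cover (13 mm diameter, through), at the plate's underside, at (-38 mm, -53 mm) from the cover's centre along its x and y; the four lie at (+-38, +-53) mm, this one and the other listed are diagonal
- cover_hole3 (a point): hole 3 of the cover (13 mm diameter, through), at the plate's underside, at (38 mm, 53 mm) from the cover's centre along its x and y; the four lie at (+-38, +-53) mm, this one and the other listed are diagonal
- green_key (a joint): travel of the green push button: 0 up, 0.006 m fully down (5 N; spring return); it counts as pressed beyond 0.0045 m and as up below 0.0015 m
- yellow_key (a joint): travel of the yellow push button: 0 up, 0.006 m fully down (5 N; spring return); it counts as pressed beyond 0.0045 m and as up below 0.0015 m
- red_key (a joint): travel of the red push button: 0 up, 0.006 m fully down (5 N; spring return); it counts as pressed beyond 0.0045 m and as up below 0.0015 m
- white_key (a joint): travel of the white push button: 0 up, 0.006 m fully down (5 N; spring return); it counts as pressed beyond 0.0045 m and as up below 0.0015 m
- green_key_top (a point): centre of the top face of the green round push button (cap 26 mm across), on the console's near end; pressed straight down. The four buttons stand in one row 45 mm apart, in any order
- yellow_key_top (a point): centre of the top face of the yellow round push button (cap 26 mm across), on the console's near end; pressed straight down. The four buttons stand in one row 45 mm apart, in any order
- red_key_top (a point): centre of the top face of the red round push button (cap 26 mm across), on the console's near end; pressed straight down. The four buttons stand in one row 45 mm apart, in any order
- white_key_top (a point): centre of the top face of the white round push button (cap 26 mm across), on the console's near end; pressed straight down. The four buttons stand in one row 45 mm apart, in any order
- screw_dish_center (a point): small round foil dish holding the four cover screws, 56 mm across, 16 mm high, on the cardboard sheet; its centre. Bystander
- shell_dish_a_center (a point): foil dish of white shells, 84 mm across, 16 mm high; its centre. Bystander
- shell_dish_b_center (a point): foil dish of reddish shells, 84 mm across, 16 mm high; its centre. Bystander
- screwdriver_grip (a point): screwdriver lying on the table; a point on its handle. Bystander
- bowl_center (a point): white plastic bowl, 100 mm across, 45 mm high; its centre. Bystander
- steel_tray_center (a point): empty steel tray 130 x 180 mm, 22 mm high; its centre. Bystander
- candle_glass_center (a point): glass with a blue gel candle, 64 mm across, 65 mm high; its centre. Bystander
Mind the look-alikes: they are no part of the job. Leave any orange look-alike of the cover alone.

How it is judged:
By the outcome, as a careful person would: the job done as asked, in the order asked, and still so for the second after the job is handed in, while the arm keeps its last pose, push and grip.
It also fails if it takes over 62 s, if anything falls off the work surface, if the arm or the gripper's body presses on something with over 40 N, if the wrist force passes 120 N, or if a joint passes its speed limit or range.

## Working session

There is one attempt and no reset: what is moved stays moved. The work goes in short steps, Python scripts to look and compute and a shell command to move; the robot and the scene stay as the last step left them, time stands still between calls to the robot, and variables do not carry over. Pictures are saved under pics/ and viewed, about 8 in all and at most 12, crops included, and the job is handed in when it is done.

```bash
mkdir -p pics; ls; python3 - <<'E'
from station import status, eyes
import cv2, numpy as np
np.set_printoptions(precision=4,suppress=True)
s=status.get_state(); print(s)
for n in ("top","side","wrist"):
    im=eyes.grab_frame(n); cv2.imwrite(f"pics/{n}0.png",im)
    c=eyes.calibration(n); print(n,{k:np.array(v) if not isinstance(v,str) else v for k,v in c.items()})
E
```

```text
pics
{'t': 0.0, 'q': array([-0.8749,  0.3594,  0.011 , -0.0004, -1.2241, -0.2881]), 'qd': array([-0.0014,  0.0015,  0.0013,  0.0003, -0.001 ,  0.0009]), 'joint_efforts': array([ -0.0002, -58.2703,  29.3051,   6.9972,   0.0068,  -0.0001]), 'eef_pos': array([ 0.2675, -0.6192,  0.2256]), 'ee_rot': array([-3.1415, -0.0017,  1.9785]), 'force': array([-0.6302, -0.7204,  0.1623]), 'moment': array([0.0081, 0.0551, 0.0074]), 'width': 0.08743411482442079}
top {'camera_matrix': array([[390.6927,   0.    , 322.3241],
       [  0.    , 390.6927, 199.4136],
       [  0.    ,   0.    ,   1.    ]]), 'cam_to_world': array([[ 0.0105,  0.996 , -0.0884,  0.4517],
       [-0.9996,  0.0081, -0.0274,  0.03  ],
       [-0.0265,  0.0886,  0.9957,  1.2912],
       [ 0.    ,  0.    ,  0.    ,  1.    ]])}
side {'camera_matrix': array([[400.6996,   0.    , 318.9974],
       [  0.    , 400.6996, 199.9825],
       [  0.    ,   0.    ,   1.    ]]), 'cam_to_world': array([[-0.8982,  0.2232, -0.3787,  0.0283],
       [-0.4396, -0.4636,  0.7693,  1.1301],
       [-0.0039,  0.8575,  0.5145,  0.8118],
       [ 0.    ,  0.    ,  0.    ,  1.    ]])}
wrist {'camera_matrix': array([[344.5948,   0.    , 319.7596],
       [  0.    , 344.5948, 204.0494],
       [  0.    ,   0.    ,   1.    ]]), 'hand_eye': array([[ 1.    , -0.    , -0.0002, -0.0004],
       [-0.0001, -0.9652, -0.2616, -0.0696],
       [-0.0002,  0.2616, -0.9652, -0.1577],
       [ 0.    ,  0.    ,  0.    ,  1.    ]])}
```

View pics/top0.png

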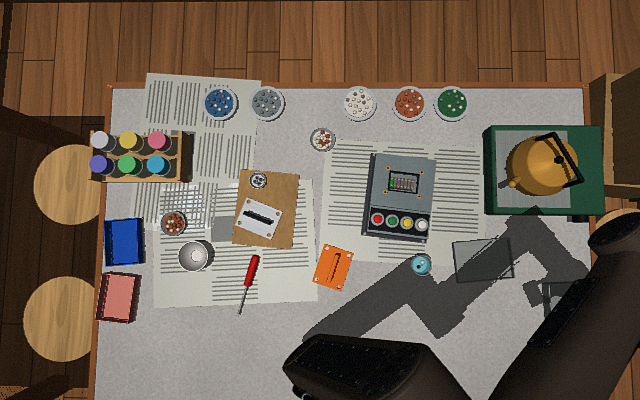

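View pics/side0.png

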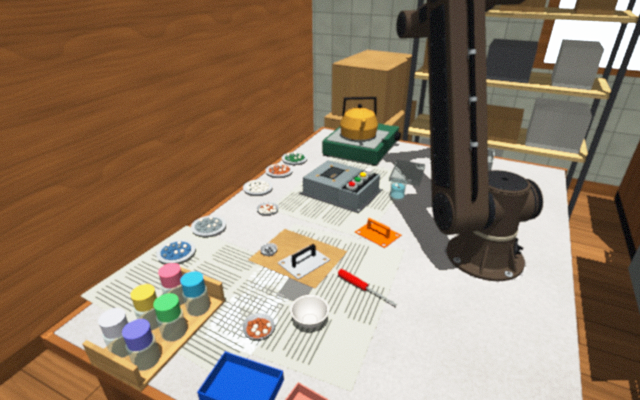

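Top view: the console is at (400,197), with its buttons in one row: red (377,219), green (392,222), yellow (407,224) and white (422,226). The cover is the pale plate with a black bow at (260,217).

Things that could be mistaken for these:
- **Cover:** the orange plate at (332,267) and the grey tray at (483,260).
- **Buttons:** the paint lids (127,163), (132,140) and (157,140), and the dishes at (409,104) and (452,104).

I choose the aluminium plate on the cardboard and the caps on the grey console, and check both in one crop.

```bash
cat > h.py <<'E'
import cv2, numpy as np
from scipy.spatial.transform import Rotation as R
from station import status, eyes
np.set_printoptions(precision=4,suppress=True)
def cam(name,s=None):
    c=eyes.calibration(name); K=np.array(c["camera_matrix"])
    if name!="wrist": return K,np.array(c["cam_to_world"])
    T=np.eye(4); T[:3,:3]=R.from_euler("xyz",s["ee_rot"]).as_matrix(); T[:3,3]=s["eef_pos"]
    return K,T@np.array(c["hand_eye"])
def ray(c,uv,z):
    K,T=c; d=np.linalg.solve(K,[uv[0],uv[1],1.]); d=T[:3,:3]@(d*[1,-1,-1])
    return T[:3,3]+d*(z-T[2,3])/d[2]
def proj(c,p):
    K,T=c; x=T[:3,:3].T@(np.array(p)-T[:3,3]); x=K@(x*[1,-1,-1]); return x[:2]/x[2]
def shot(name,fn):
    s=status.get_state(); im=eyes.grab_frame(name); cv2.imwrite(f"pics/{fn}.png",im); return im,cam(name,s),s
HUE={"red":[(0,8),(172,180)],"yellow":[(22,35)],"green":[(45,85)]}
def blobs(im,m,lo=20):
    n,l,st,ce=cv2.connectedComponentsWithStats(m.astype(np.uint8))
    return [(ce[i],st[i]) for i in range(1,n) if st[i,4]>=lo]
def colour(im,name):
    h=cv2.cvtColor(im,cv2.COLOR_BGR2HSV); m=np.zeros(h.shape[:2],bool)
    for a,b in HUE[name]: m|=(h[...,0]>=a)&(h[...,0]<=b)&(h[...,1]>120)&(h[...,2]>70)
    return m
E
python3 - <<'E'
from h import *
im=cv2.imread("pics/top0.png"); c=cam("top")
for n in HUE:
    m=colour(im,n); m[:, :360]=0; m[:,440:]=0; m[:205]=0; m[245:]=0
    for ce,st in blobs(im,m,20): print(n,ce,st,ray(c,ce,.085))
g=cv2.cvtColor(im,cv2.COLOR_BGR2GRAY)
m=(g<60); m[:, :235]=0;m[:,290:]=0;m[:195]=0;m[240:]=0
for ce,st in blobs(im,m,15):
    print("handle",ce,st,ray(c,ce,.047))
ys,xs=np.nonzero(m); print(cv2.minAreaRect(np.c_[xs,ys].astype(np.float32)))
hsv=cv2.cvtColor(im,cv2.COLOR_BGR2HSV)
m=(hsv[...,1]<30)&(g>150); m[:, :236]=0;m[:,290:]=0;m[:197]=0;m[240:]=0
for ce,st in blobs(im,m,200): print("plate",ce,st,ray(c,ce,.006))
for nm,p in (("con",[(372,153),(437,157),(428,243),(362,236)]),):
    for q in p: print(ray(c,q,.075))
cr=im[150:250,220:445]; cv2.imwrite("pics/crop1.png",cv2.resize(cr,None,fx=3.5,fy=3.5,interpolation=cv2.INTER_CUBIC))
E
```

```text
red [377.3889 218.3889] [374 215   8   8  54] [ 0.5015 -0.1069  0.085 ]
yellow [406.8966 222.4138] [403 219   9   8  58] [ 0.49  -0.197  0.085]
green [392.25   220.4167] [389 217   8   8  48] [ 0.4957 -0.1523  0.085 ]
handle [257.6154 217.0909] [243 211  30  14 143] [0.5036 0.2707 0.047 ]
((260.5716247558594, 215.12457275390625), (37.0, 25.108108520507812), 18.924646377563477)
plate [258.5245 218.1752] [236 198  47  42 919] [0.5018 0.2756 0.006 ]
[ 0.7076 -0.0915  0.075 ]
[ 0.6959 -0.2944  0.075 ]
[ 0.4278 -0.2629  0.075 ]
[ 0.447  -0.0605  0.075 ]
```

View pics/crop1.png

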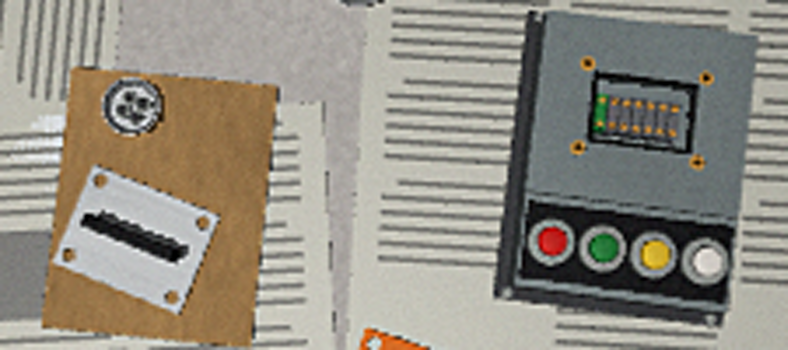

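The crop confirms both. The aluminium plate with the bow handle lies on cardboard, and the console has red, green, yellow and white caps from left to right. I'll move above the console with the gripper shut and look with the wrist camera.

```bash
python3 -m jog '[[24,41,0,0,0,-0.049],[24,41,0,0,0,-0.049],[24,41,0,0,0,-0.049],[24,41,0,0,0,-0.049],[24,41,0,0,0,-0.049],[24,41,0,0,0,-0.049],[24,41,0,0,0,-0.049],[24,41,0,0,0,-0.049],[24,41,0,0,0,-0.049],[24,41,0,0,0,-0.049],[24,41,0,0,0,-0.049],[0,0,0,0,0,0]]' 0 20
python3 - <<'E'
from h import *
im,c,s=shot("wrist","w1"); print(s["eef_pos"],s["ee_rot"],s["t"],s["width"],s["qd"])
for n in HUE:
    for ce,st in blobs(im,colour(im,n),150): print(n,ce,st,ray(c,ce,.085),ray(c,ce,.075))
E
```

```text
t: 1.35
eef_pos: [0.5356, -0.1497, 0.2218]
ee_rot: [-3.139, -0.006, 1.411]
force: [-1.2, -0.4, 0.4]
width: 0.0013
[ 0.5356 -0.1497  0.2218] [-3.1392 -0.0062  1.4114] 1.35 0.0013246151976849016 [-0.0279 -0.0172 -0.0285  0.003  -0.0115  0.0629]
red [365.1583 147.1015] [350 132  31  31 739] [ 0.5024 -0.1044  0.085 ] [ 0.5036 -0.1032  0.075 ]
yellow [256.5664 151.5021] [242 137  31  30 715] [ 0.4913 -0.196   0.085 ] [ 0.4922 -0.1979  0.075 ]
green [310.9643 149.4578] [298 136  27  28 616] [ 0.497  -0.1501  0.085 ] [ 0.498  -0.1504  0.075 ]
```

View pics/w1.png

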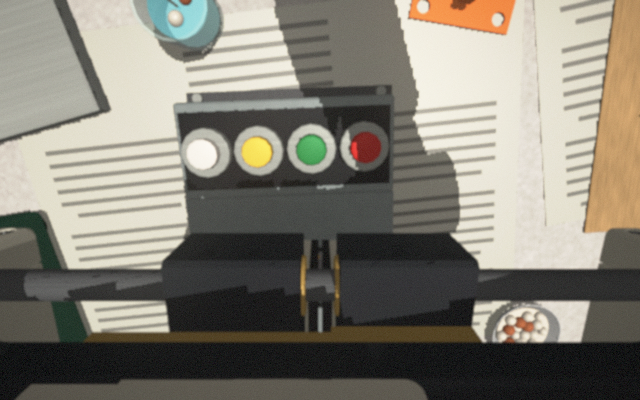

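The wrist image is turned round, with up towards the robot: white (202,153), yellow (257,151), green (311,149) and red (365,147). Green agrees with the top camera to 2 mm. I'll go over green and come down.

```bash
python3 -m jog '[[-20,-1,-35,-0.002,0.006,0.015],[-20,-1,-35,0,0,0.015],[0,0,-35,0,0,0],[0,0,0,0,0,0],[0,0,0,0,0,0]]'; python3 -m jog '[[0,0,-4,0,0,0],[0,0,-4,0,0,0],[0,0,-4,0,0,0],[0,0,0,0,0,0]]'
```

```text
t: 1.9
eef_pos: [0.4919, -0.1554, 0.1156]
ee_rot: [-3.134, -0.002, 1.445]
force: [0.6, 0.9, 0.0]
width: 0.0002
t: 2.3
eef_pos: [0.4951, -0.1565, 0.1074]
ee_rot: [-3.141, -0.003, 1.445]
force: [-0.0, 0.3, 0.1]
width: 0.0006
```

```bash
python3 -m jog '[[1,5,0,0,0,0],[0,0,-4,0,0,0],[0,0,-4,0,0,0],[0,0,-3,0,0,0],[0,0,0,0,0,0]]'; python3 -m jog '[[0,0,-3,0,0,0],[0,0,0,0,0,0]]';  python3 -m jog '[[0,0,-3,0,0,0],[0,0,0,0,0,0]]'; python3 -m jog '[[0,0,-2,0,0,0],[0,0,0,0,0,0]]'
```

```text
t: 2.8
eef_pos: [0.4973, -0.1508, 0.0964]
ee_rot: [3.14, -0.003, 1.445]
force: [0.2, 0.0, 1.5]
width: 0.0002
t: 3.0
eef_pos: [0.4973, -0.1509, 0.0935]
ee_rot: [3.14, -0.003, 1.446]
force: [-1.4, 1.7, 4.0]
width: 0.0003
t: 3.2
eef_pos: [0.4974, -0.1509, 0.0913]
ee_rot: [3.139, -0.003, 1.446]
force: [-2.4, 1.0, 5.4]
width: 0.0003
t: 3.4
eef_pos: [0.4974, -0.1509, 0.0915]
ee_rot: [3.139, -0.002, 1.447]
force: [-3.7, 1.3, 3.8]
width: 0.0004
```

```bash
python3 -m jog '[[0,0,-4,0,0,0]]'; python3 -m jog '[[0,0,-5,0,0,0],[0,0,-2,0,0,0]]'
```

```text
t: 3.5
eef_pos: [0.4979, -0.1511, 0.0902]
ee_rot: [3.137, -0.001, 1.448]
force: [-18.9, 11.9, 59.7]
width: 0.0003
t: 3.7
eef_pos: [0.4977, -0.151, 0.0911]
ee_rot: [3.135, -0.0, 1.451]
force: [-7.7, 5.2, 14.9]
width: 0.0005
```

Green bottomed out at TCP z ≈ 0.091, pressing harder than it needed. I'll rise and go to yellow with gentler steps.

```bash
python3 -m jog '[[0,0,12,0,0,0],[0,0,10,0,0,0],[-5,-45,0,0.004,0,-0.004],[0,0,0,0,0,0],[0,0,0,0,0,0]]'
```

```text
t: 4.2
eef_pos: [0.4937, -0.1968, 0.1155]
ee_rot: [3.132, -0.005, 1.448]
force: [-0.6, -0.1, 0.2]
width: 0.0005
```

```bash
python3 -m jog '[[-2.5,0.5,-8,0,0,0],[0,0,-7,0,0,0],[0,0,0,0,0,0]]'; python3 -m jog '[[0,0,-3,0,0,0],[0,0,0,0,0,0]]';python3 -m jog '[[0,0,-3,0,0,0],[0,0,0,0,0,0]]';  python3 -m jog '[[0,0,-3,0,0,0],[0,0,0,0,0,0]]'; python3 -m jog '[[0,0,-2,0,0,0],[0,0,0,0,0,0]]'
```

```text
t: 4.5
eef_pos: [0.4902, -0.1953, 0.0981]
ee_rot: [3.134, -0.005, 1.448]
force: [0.0, -0.1, -0.5]
width: 0.0001
t: 4.7
eef_pos: [0.4904, -0.195, 0.0947]
ee_rot: [3.134, -0.004, 1.45]
force: [-1.0, -0.7, 2.8]
width: 0.0003
t: 4.9
eef_pos: [0.4905, -0.195, 0.0919]
ee_rot: [3.134, -0.004, 1.451]
force: [-2.1, -0.6, 4.9]
width: 0.0005
t: 5.1
eef_pos: [0.4906, -0.195, 0.0916]
ee_rot: [3.134, -0.003, 1.452]
force: [-2.4, 0.1, 5.1]
width: 0.0005
t: 5.3
eef_pos: [0.4906, -0.195, 0.0917]
ee_rot: [3.133, -0.003, 1.453]
force: [-2.2, -0.1, 4.7]
width: 0.0002
```

```bash
python3 -m jog '[[0,0,-2,0,0,0]]'; python3 -m jog '[[0,0,12,0,0,0],[0,0,12,0,0,0],[11,45,0,0.006,0,-0.008],[0,45,0,0,0,0],[0,0,0,0,0,0],[0,0,0,0,0,0]]'
```

```text
t: 5.4
eef_pos: [0.4907, -0.1951, 0.0909]
ee_rot: [3.132, -0.003, 1.453]
force: [-7.4, 3.7, 24.6]
width: 0.0004
t: 6.0
eef_pos: [0.5034, -0.1016, 0.1177]
ee_rot: [3.129, -0.011, 1.442]
force: [1.1, -0.7, 0.5]
width: 0.0003
```

Yellow bottomed at 24 N. Next is red.

```bash
python3 -m jog '[[-1,-3.5,-9,0,0.006,0],[0,0,-9,0,0,0],[0,0,0,0,0,0]]'; python3 -m jog '[[0,0,-3,0,0,0],[0,0,-3,0,0,0],[0,0,0,0,0,0]]';python3 -m jog '[[0,0,-3,0,0,0],[0,0,0,0,0,0]]'; python3 -m jog '[[0,0,-2,0,0,0]]'; python3 -m jog '[[0,0,-2,0,0,0]]'
```

```text
t: 6.3
eef_pos: [0.5019, -0.1065, 0.0981]
ee_rot: [3.135, -0.011, 1.441]
force: [-0.8, -0.5, -0.2]
width: 0.0005
t: 6.6
eef_pos: [0.5022, -0.1075, 0.0915]
ee_rot: [3.135, -0.011, 1.438]
force: [-0.8, 2.1, 4.4]
width: 0.0004
t: 6.8
eef_pos: [0.5025, -0.1077, 0.0916]
ee_rot: [3.134, -0.011, 1.439]
force: [-2.1, 2.5, 4.1]
width: 0.0008
t: 6.9
eef_pos: [0.5026, -0.1078, 0.0909]
ee_rot: [3.134, -0.011, 1.44]
force: [-8.1, 4.6, 23.0]
width: 0.0006
t: 7.0
eef_pos: [0.5027, -0.1078, 0.0908]
ee_rot: [3.133, -0.011, 1.44]
force: [-10.1, 7.1, 28.1]
width: 0.0002
```

```bash
python3 -m jog '[[0,0,20,0,0,0],[0,0,45,0,0,0],[0,10,45,0,0,0.1],[2,43,25,0,0,0.125],[2,43,0,0,0,0.125],[2,43,0,0,0,0.125],[2,43,0,0,0,0.125],[2,43,0,0,0,0.125],[2,43,0,0,0,0.125],[2,43,0,0,0,0.125],[2,43,0,0,0,0.125],[2,43,0,0,0,0.125]]' 1 20; python3 -m jog '[[2,43,0,0,0,0.125],[0,0,0,0,0,0],[0,0,0,0,0,0]]'
python3 - <<'E'
from h import *
im,c,s=shot("wrist","w2"); print(s["eef_pos"],s["ee_rot"],s["t"],s["width"],s["q"])
im2,_,_=shot("top","t2")
cv2.imwrite("pics/v2.png",np.vstack([im[:,:],cv2.resize(im2[150:250,340:450],None,fx=4,fy=4)[:200].copy() if 0 else np.zeros((1,640,3),np.uint8)]))
E
```

```text
t: 8.2
eef_pos: [0.5173, 0.2965, 0.2328]
ee_rot: [3.131, -0.007, 2.701]
force: [-0.0, -0.1, -0.6]
width: 0.0862
t: 8.5
eef_pos: [0.5188, 0.3457, 0.2303]
ee_rot: [3.133, -0.008, 2.839]
force: [-0.2, 1.1, 0.3]
width: 0.0875
[0.5188 0.3457 0.2303] [ 3.1332 -0.0076  2.839 ] 8.5 0.08749402405939535 [ 0.894   0.2713 -0.0999 -0.0109 -1.1946 -1.1927]
```

View pics/w2.png

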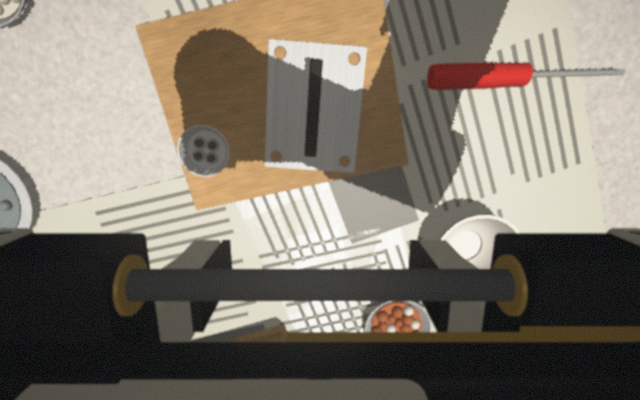

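The wrist view shows the cover at (315,107) with its holes near (280,53), (355,59), (344,160) and (276,156). The bow bar runs from (314,60) to (311,156), and the screw dish is at (204,150). I'll refine these in code.

```bash
python3 - <<'E'
from h import *
im=cv2.imread("pics/w2.png"); hsv=cv2.cvtColor(im,cv2.COLOR_BGR2HSV)
s=dict(eef_pos=np.array([0.5188,0.3457,0.2303]),ee_rot=np.array([3.1332,-0.0076,2.839])); c=cam("wrist",s)
H=[]
for u,v in [(280,53),(355,59),(344,160),(276,156)]:
    w=hsv[v-8:v+9,u-8:u+9,1].astype(float); m=w>80
    b=max(blobs(im,m,5),key=lambda b:b[1][4]); p=b[0]+[u-8,v-8]; H.append(p); print(p,b[1][4],b[1][:4])
for zp in (.004,.008):
    P=np.array([ray(c,p,zp) for p in H]); print(zp,"centre",P.mean(0),"sides",[round(float(np.linalg.norm(P[i]-P[(i+1)%4])),4) for i in range(4)])
    d=(P[0]+P[1]-P[2]-P[3]); print("y-axis dir deg",np.degrees(np.arctan2(d[1],d[0]))%180); d=P[1]+P[2]-P[0]-P[3];print("x dir",np.degrees(np.arctan2(d[1],d[0]))%180)
m=(hsv[...,2]<45); m[:, :295]=0;m[:,335:]=0;m[:50]=0;m[165:]=0
b=max(blobs(im,m,100),key=lambda b:b[1][4]); print(b, ray(c,b[0],.050))
# top camera: threads
t=cv2.imread("pics/t2.png"); ct=cam("top"); print("top handle? n")
h=cv2.cvtColor(t,cv2.COLOR_BGR2HSV)
m=(h[...,1]>90)&(h[...,0]>8)&(h[...,0]<28)&(h[...,2]>90); m[:, :365]=0;m[:,440:]=0;m[:155]=0;m[205:]=0
for ce,st in blobs(t,m,3): print("thr",ce,st[4],ray(ct,ce,.076))
for n in HUE:
    m=colour(t,n); m[:, :360]=0; m[:,440:]=0; m[:205]=0; m[245:]=0
    for ce,st in blobs(t,m,20): print(n,ce,ray(ct,ce,.096))
cv2.imwrite("pics/t2c.png",cv2.resize(t[145:250,230:450],None,fx=3.6,fy=3.6,interpolation=cv2.INTER_CUBIC))
E
```

```text
[279.625   52.8173] 104 [ 3  2 11 13]
[353.4947  58.2316] 95 [ 2  2 10 12]
[344.0455 160.7424] 66 [4 5 9 9]
[275.7971 155.7971] 69 [ 3  4 10  9]
0.004 centre [0.5038 0.277  0.004 ] sides [0.0763, 0.1066, 0.0762, 0.1061]
y-axis dir deg 68.53663218692901
x dir 158.64758625268348
0.008 centre [0.5037 0.277  0.008 ] sides [0.0755, 0.1055, 0.0754, 0.105]
y-axis dir deg 68.53663218692901
x dir 158.64758625268348
(array([312.2312, 118.8373]), array([306,  81,  14,  74, 584], dtype=int32)) [0.5069 0.2854 0.05  ]
top handle? n
thr [387.5455 167.7273] 11 [ 0.6608 -0.1399  0.076 ]
thr [421.4545 171.8182] 11 [ 0.6486 -0.2453  0.076 ]
thr [395.5 178.5] 4 [ 0.627  -0.1645  0.076 ]
thr [398.6667 179.3333] 3 [ 0.6244 -0.1743  0.076 ]
thr [402.   179.25] 4 [ 0.6247 -0.1847  0.076 ]
thr [405.5 179.5] 4 [ 0.624  -0.1955  0.076 ]
thr [409.   180.25] 4 [ 0.6217 -0.2064  0.076 ]
thr [412.5 180.5] 4 [ 0.621  -0.2172  0.076 ]
thr [394.5 185.5] 4 [ 0.6049 -0.1613  0.076 ]
thr [397.6667 185.6667] 3 [ 0.6045 -0.1711  0.076 ]
thr [401.5 186.5] 4 [ 0.6019 -0.1829  0.076 ]
thr [404.5 186.5] 4 [ 0.602  -0.1922  0.076 ]
thr [408. 187.] 3 [ 0.6005 -0.2031  0.076 ]
thr [411.5 187.5] 4 [ 0.599  -0.2139  0.076 ]
thr [384.5385 191.6154] 13 [ 0.5855 -0.1302  0.076 ]
thr [418.7143 195.8571] 14 [ 0.5731 -0.2359  0.076 ]
red [377.3889 218.3889] [ 0.5011 -0.1056  0.096 ]
yellow [406.8246 222.4211] [ 0.4897 -0.1947  0.096 ]
green [392.0588 220.3922] [ 0.4954 -0.1501  0.096 ]
```

View pics/t2c.png

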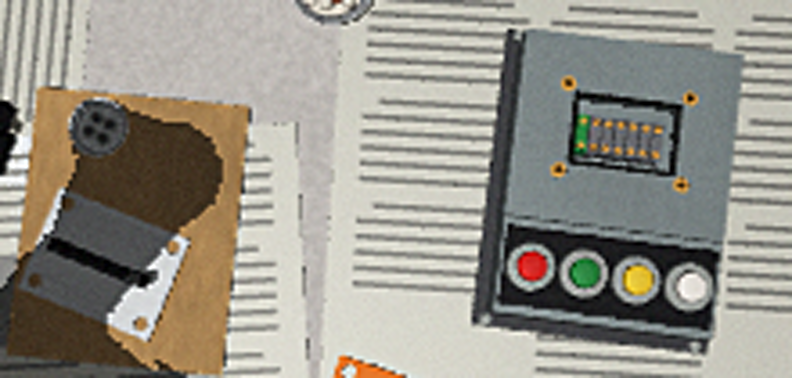

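The cover centre is (0.504, 0.277) with the bar at 68.6°, and the hole spacing checks at 76.3 x 106.4 mm. The opening centre is (0.617, −0.188) with the console yaw about −6.9°. Next I go over the handle.

```bash
python3 -m jog '[[-7,-34,-30,-0.01,-0.005,-0.035],[-7,-34,-30,0,0,-0.035],[0,0,-30,0,0,0],[0,0,-10,0,0,0],[0,0,0,0,0,0],[0,0,0,0,0,0]]'
python3 - <<'E'
from h import *
s=status.get_state();p=s["eef_pos"];print(p,s["ee_rot"]);print("to go",1e3*(np.array([.5038,.277,.029])-p))
D=R.from_euler("xyz",[np.pi,0,2.768])*R.from_euler("xyz",s["ee_rot"]).inv();print(D.as_rotvec())
E
```

```text
t: 9.2
eef_pos: [0.5059, 0.2692, 0.1317]
ee_rot: [3.136, 0.004, 2.756]
force: [0.0, -0.0, 1.0]
width: 0.088
[0.5059 0.2692 0.1317] [3.1364 0.004  2.7556]
to go [  -2.0984    7.8336 -102.6916]
[-0.0034  0.0056  0.0124]
```

```bash
python3 -m jog '[[-2,8,-20,-0.003,0.005,0.012],[0,0,-25,0,0,0],[0,0,-25,0,0,0],[0,0,0,0,0,0],[0,0,0,0,0,0]]'
python3 - <<'E'
from h import *
im,c,s=shot("wrist","w3");p=s["eef_pos"];print(p,s["ee_rot"]);print("to go",1e3*(np.array([.5038,.277,.029])-p))
D=R.from_euler("xyz",[np.pi,0,2.768])*R.from_euler("xyz",s["ee_rot"]).inv();print(D.as_rotvec())
E
```

```text
t: 9.7
eef_pos: [0.5096, 0.283, 0.069]
ee_rot: [3.128, 0.008, 2.77]
force: [-0.2, -0.1, -0.0]
width: 0.0871
[0.5096 0.283  0.069 ] [3.1283 0.0076 2.77  ]
to go [ -5.803   -5.9757 -39.984 ]
[-0.0096  0.0119 -0.0021]
```

View pics/w3.png

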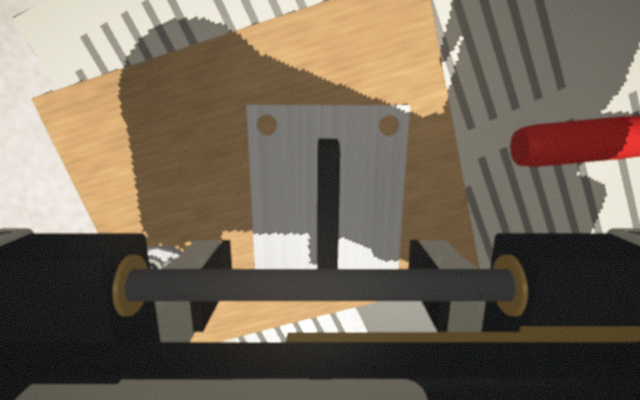

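The bar at (329,140–270) lies between the fingers and is aligned with them. I'll correct the offset and descend.

```bash
python3 -m jog '[[-6,-6,-10,-0.009,0.012,-0.002],[0,0,-10,0,0,0],[0,0,-10,0,0,0],[0,0,-10,0,0,0],[0,0,0,0,0,0],[0,0,0,0,0,0]]'
python3 - <<'E'
from h import *
s=status.get_state();p=s["eef_pos"];print("to go",1e3*(np.array([.5038,.277,.029])-p))
D=R.from_euler("xyz",[np.pi,0,2.768])*R.from_euler("xyz",s["ee_rot"]).inv();print(D.as_rotvec())
E
```

```text
t: 10.35
eef_pos: [0.5044, 0.2777, 0.029]
ee_rot: [3.138, 0.001, 2.768]
force: [0.5, 0.3, -0.2]
width: 0.0876
to go [-0.55   -0.7052  0.0098]
[-0.0034  0.0023  0.0001]
```

```bash
python3 -m jog '[[0,0,0,-0.003,0.002,0],[0,0,0,0,0,0],[0,0,0,0,0,0],[0,0,0,0,0,0],[0,0,0,0,0,0],[0,0,0,0,0,0],[0,0,0,0,0,0],[0,0,0,0,0,0]]' 0 40; python3 -m jog '[[0,0,5,0,0,0],[0,0,10,0,0,0],[0,0,15,0,0,0],[0,0,0,0,0,0],[0,0,0,0,0,0]]'
```

```text
t: 11.15
eef_pos: [0.505, 0.2783, 0.0301]
ee_rot: [3.14, 0.001, 2.768]
force: [-0.5, 0.0, 0.2]
width: 0.0291
t: 11.65
eef_pos: [0.5041, 0.2777, 0.0618]
ee_rot: [3.141, -0.0, 2.768]
force: [-0.4, 0.6, -3.2]
width: 0.0108
```

The fingers were still closing when the lift began, so I'll check the grip.

```bash
python3 -m jog '[[0,0,15,0,0,0],[0,0,0,0,0,0],[0,0,0,0,0,0],[0,0,0,0,0,0]]'; python3 - <<'E'
from h import *
im,c,s=shot("wrist","w4");print(s["eef_pos"],s["ee_rot"],s["width"])
b,cb,_=shot("side","s4"); p=proj(cb,s["eef_pos"]).astype(int); print(p)
x,y=p; cr=cv2.resize(b[y-55:y+55,x-80:x+80],(640,440),interpolation=cv2.INTER_CUBIC)
cv2.imwrite("pics/v4.png",np.vstack([im[60:],cr])[:780][:, :][:].astype(np.uint8)); 
v=np.vstack([im[60:300],cr[:350]]); cv2.imwrite("pics/v4.png",v)
E
```

```text
t: 12.05
eef_pos: [0.5027, 0.2767, 0.0744]
ee_rot: [-3.139, -0.002, 2.767]
force: [-0.1, 0.2, -1.9]
width: 0.0107
[0.5027 0.2767 0.0744] [-3.1394 -0.0022  2.7667] 0.010717527932333774
[303 243]
```

View pics/v4.png

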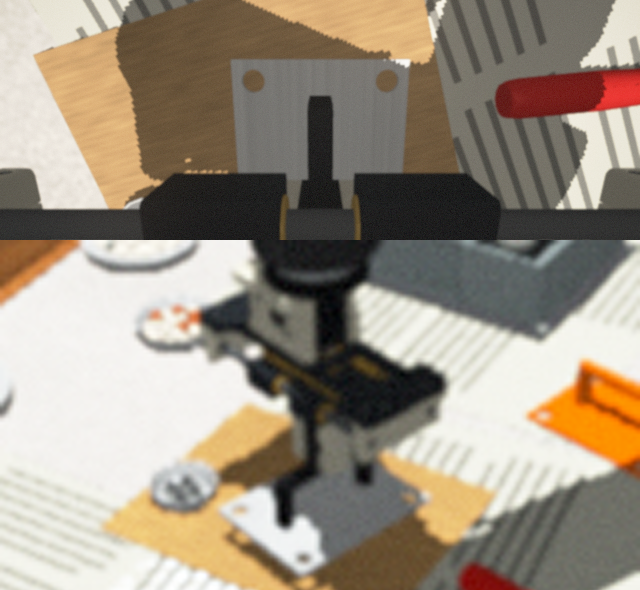

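The cover is held and looks level. The visible holes are at w4 (253,141) and (387,139), and the dish and the orange part have not been touched. Now I'll compute the cover's pose in the tool frame.

```bash
cat >> h.py <<'E'
def holes(im,guess,thr=70,r=11):
    hsv=cv2.cvtColor(im,cv2.COLOR_BGR2HSV); out=[]
    for u,v in guess:
        m=hsv[v-r:v+r+1,u-r:u+r+1,1]>thr; b=max(blobs(im,m,5),key=lambda b:b[1][4]); out.append(b[0]+[u-r,v-r]); print("hole",out[-1],b[1])
    return out
E
python3 - <<'E'
from h import *
from scipy.optimize import brentq
im=cv2.imread("pics/w4.png")
s=dict(eef_pos=np.array([0.5027,0.2767,0.0744]),ee_rot=np.array([-3.1394,-0.0022,2.7667])); c=cam("wrist",s)
H=holes(im,[(253,141),(387,140)])
f=lambda z:np.linalg.norm(ray(c,H[0],z)-ray(c,H[1],z))-.076
z=brentq(f,0,.1);print("plate top z from spacing",z)
Rt=R.from_euler("xyz",s["ee_rot"]).as_matrix()
for zz in (z,.050,.047,.044):
    P=[ray(c,h,zz) for h in H]; print(zz,[Rt.T@(p-s["eef_pos"])*1e3 for p in P], np.linalg.norm(P[0]-P[1]))
# side corners of plate: right-hand plate corner and front corner
b=cv2.imread("pics/s4.png"); cb=cam("side"); print("proj of holes side at underside z .046:")
ax=Rt@[1,0,0]; ay=Rt@[0,1,0]
for zz in (.044,.048,.052):
    print(zz,[proj(cb,s["eef_pos"]*[1,1,0]+[0,0,zz]+ax*i*.05+ay*j*.065).round(1).tolist() for i,j in ((-1,-1),(-1,1),(1,1),(1,-1))])
x,y=303,243; cv2.imwrite("pics/v5.png",cv2.resize(b[y-10:y+40,x-35:x+35],None,fx=10,fy=10,interpolation=cv2.INTER_NEAREST))
E
```

```text
hole [253.3507 140.3884] [  1   0  21  22 345]
hole [386.1977 140.4069] [  0   1  21  22 349]
plate top z from spacing 0.0324610260158659
0.0324610260158659 [array([-38.7285, -53.6304,  41.9716]), array([ 37.2713, -53.6142,  42.1387])] 0.07599999999999998
0.05 [array([-35.3936, -55.0713,  24.443 ]), array([ 33.9359, -55.0565,  24.5955])] 0.06932964159160718
0.047 [array([-35.964 , -54.8248,  27.4412]), array([ 34.5064, -54.8098,  27.5962])] 0.07047059061423983
0.044 [array([-36.5345, -54.5784,  30.4394]), array([ 35.0769, -54.5631,  30.597 ])] 0.07161153963687258
proj of holes side at underside z .046:
0.044 [[308.6, 235.5], [276.6, 252.6], [297.5, 268.4], [329.9, 249.5]]
0.048 [[308.6, 234.5], [276.5, 251.5], [297.5, 267.3], [329.9, 248.4]]
0.052 [[308.5, 233.5], [276.4, 250.5], [297.5, 266.3], [329.9, 247.4]]
```

View pics/v5.png

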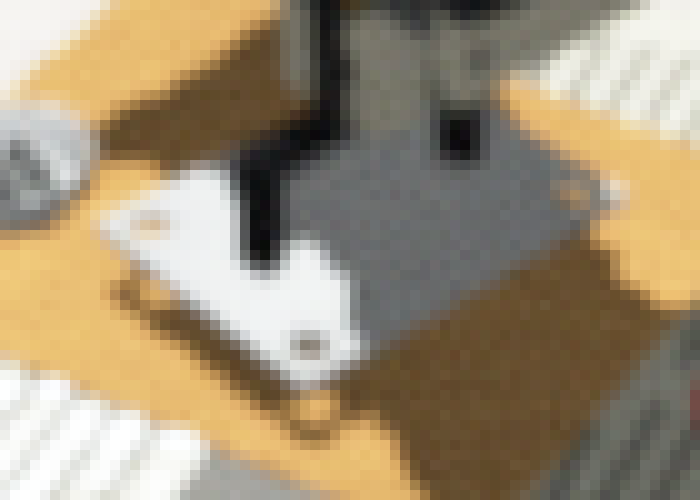

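The corners in the side view sit about 3 px lower than expected, so the bar may be held only at the fingertips. I'll fix the hole threshold to confirm.

```bash
python3 - <<'E'
from h import *
from scipy.optimize import brentq
im=cv2.imread("pics/w4.png")
s=dict(eef_pos=np.array([0.5027,0.2767,0.0744]),ee_rot=np.array([-3.1394,-0.0022,2.7667])); c=cam("wrist",s)
H=holes(im,[(253,141),(387,140)],110,15)
z=brentq(lambda z:np.linalg.norm(ray(c,H[0],z)-ray(c,H[1],z))-.076,0,.1);print("plate top z",z)
E
```

```text
hole [253.8667 139.9185] [  7   5  18  19 135]
hole [388.6909 137.9273] [11  7 12 14 55]
plate top z 0.03519663288768529
```

Confirmed: the plate top is at z ≈ 0.035, so the bar is held right at the tips. I'll set the cover back on its cardboard and grasp it deeper, waiting for the fingers to shut fully this time.

```bash
python3 -m jog '[[0,0,-10,0,0,0],[0,0,-8,0,0,0],[0,0,-4,0,0,0],[0,0,0,0,0,0]]'; python3 -m jog '[[0,0,-2,0,0,0],[0,0,0,0,0,0]]'; python3 -m jog '[[0,0,-2,0,0,0],[0,0,0,0,0,0]]';python3 -m jog '[[0,0,-2,0,0,0],[0,0,0,0,0,0]]'
```

```text
t: 12.55
eef_pos: [0.5018, 0.2758, 0.0485]
ee_rot: [-3.136, -0.004, 2.766]
force: [-0.8, -0.5, -2.8]
width: 0.0109
t: 12.75
eef_pos: [0.5019, 0.2758, 0.0465]
ee_rot: [-3.136, -0.003, 2.767]
force: [-1.0, -0.4, -0.3]
width: 0.011
t: 12.95
eef_pos: [0.5021, 0.2761, 0.0471]
ee_rot: [-3.137, -0.003, 2.768]
force: [0.4, -0.0, -3.5]
width: 0.0106
t: 13.15
eef_pos: [0.5027, 0.2766, 0.0468]
ee_rot: [-3.139, -0.001, 2.768]
force: [0.1, -0.1, -2.5]
width: 0.0109
```

```bash
python3 -m jog '[[0,0,-4,0,0,0]]'; python3 -m jog '[[0,0,-4,0,0,0]]'; python3 -m jog '[[0,0,0,0,0,0],[0,0,0,0,0,0]]'
```

```text
t: 13.25
eef_pos: [0.5031, 0.277, 0.0459]
ee_rot: [-3.139, -0.0, 2.77]
force: [-23.8, -5.9, 61.0]
width: 0.0111
t: 13.35
eef_pos: [0.5031, 0.277, 0.046]
ee_rot: [-3.14, 0.001, 2.772]
force: [-21.5, -6.2, 51.0]
width: 0.011
t: 13.55
eef_pos: [0.5033, 0.2776, 0.0478]
ee_rot: [3.141, 0.002, 2.772]
force: [0.6, 0.1, -2.7]
width: 0.0106
```

It is on the cardboard at TCP z ≈ 0.0465. Open, go 17 mm deeper, and grip.

```bash
python3 -m jog '[[0,0,0,0,0,0],[0,0,0,0,0,0],[0,0,0,0,0,0],[0,0,0,0,0,0]]' 0.4; python3 -m jog '[[0,0,-6,0,0,0],[0,0,-6,0,0,0],[0,0,-6,0,0,0],[0,0,0,0,0,0]]'
```

```text
t: 13.95
eef_pos: [0.504, 0.2778, 0.0467]
ee_rot: [3.141, 0.002, 2.772]
force: [0.3, 0.5, -0.0]
width: 0.0336
t: 14.35
eef_pos: [0.5038, 0.2775, 0.0263]
ee_rot: [-3.142, 0.002, 2.772]
force: [0.2, 0.6, 0.1]
width: 0.0353
```

```bash
python3 -m jog '[[0,0,0,0,0,0],[0,0,0,0,0,0],[0,0,0,0,0,0],[0,0,0,0,0,0],[0,0,0,0,0,0],[0,0,0,0,0,0],[0,0,0,0,0,0],[0,0,0,0,0,0]]' 0 40; python3 -m jog '[[0,0,0,0,0,0],[0,0,0,0,0,0],[0,0,0,0,0,0]]'
```

```text
t: 15.15
eef_pos: [0.5038, 0.2775, 0.026]
ee_rot: [-3.141, 0.002, 2.772]
force: [-0.1, -0.3, -1.7]
width: 0.0113
t: 15.45
eef_pos: [0.5038, 0.2775, 0.026]
ee_rot: [-3.141, 0.002, 2.772]
force: [0.9, 0.4, -1.5]
width: 0.0119
```

```bash
python3 -m jog '[[0,0,6,0,0,0],[0,0,15,0,0,0],[0,0,30,0,0,0],[0,0,35,0,0,0],[0,0,35,0,0,0],[0,0,25,0,0,0],[0,0,0,0,0,0],[0,0,0,0,0,0],[0,0,0,0,0,0]]'; python3 - <<'E'
from h import *
from scipy.optimize import brentq
im,c,s=shot("wrist","w6");shot("side","s6")
p=s["eef_pos"];print(p,s["ee_rot"],s["width"])
zz=p[2]-.019
Rt=R.from_euler("xyz",s["ee_rot"]).as_matrix()
g=[np.round(proj(c,p+Rt@np.array([i,-.053,.019]))).astype(int) for i in(-.038,.038)];print(g)
H=holes(im,g,90,14)
z=brentq(lambda z:np.linalg.norm(ray(c,H[0],z)-ray(c,H[1],z))-.076,p[2]-.06,p[2]+.02);print("plate top rel TCP",z-p[2])
for q in (z,p[2]-.019): print([Rt.T@(ray(c,h,q)-p)*1e3 for h in H])
cv2.imwrite("pics/v6.png",im[60:300])
E
```

```text
t: 16.35
eef_pos: [0.4999, 0.2742, 0.177]
ee_rot: [-3.136, -0.002, 2.77]
force: [0.8, -0.4, -2.3]
width: 0.0116
[0.4999 0.2742 0.177 ] [-3.1356 -0.0021  2.7704] 0.011639089778255287
[array([246, 145]), array([396, 145])]
hole [246.3125 143.3307] [  4   1  22  23 384]
hole [393.3343 143.9457] [  2   2  20  23 350]
plate top rel TCP -0.02202876487199551
[array([-38.6931, -53.7505,  22.2727]), array([ 37.306 , -53.4297,  22.43  ])]
[array([-38.0551, -54.0245,  19.2469]), array([ 36.6666, -53.7091,  19.4015])]
```

View pics/v6.png

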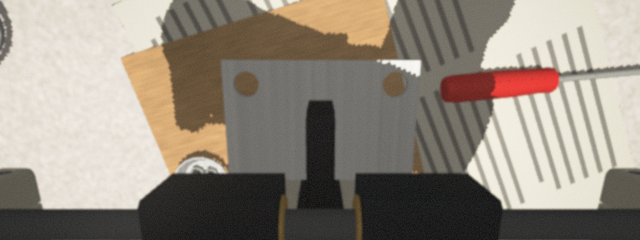

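The grip is now at the right depth: the plate underside is about 23.5 mm below the TCP and centred within 1 mm. I'll carry it over the console, high.

```bash
python3 -m jog '[[4,-15,0,0,0,0.015],[8,-33,0,0,0,0.018],[8,-33,0,0,0,0.018],[8,-33,0,0,0,0.018],[8,-33,0,0,0,0.018],[8,-33,0,0,0,0.018],[8,-33,0,0,0,0.018],[8,-33,0,0,0,0.018],[8,-33,0,0,0,0.018],[8,-33,0,0,0,0.018],[8,-33,0,0,0,0.018],[8,-33,0,0,0,0.018]]'; python3 -m jog '[[8,-30,0,0,0,0.018],[7,-20,0,0,0,0.01],[0,0,0,0,0,0],[0,0,0,0,0,0]]'
cat > togo.py <<'E'
from h import *
import sys
s=status.get_state();p=s["eef_pos"];x,y,z,w=map(float,sys.argv[1:])
D=R.from_euler("xyz",[np.pi,0,w])*R.from_euler("xyz",s["ee_rot"]).inv()
print(p,s["ee_rot"],"to go mm",1e3*(np.array([x,y,z])-p),"rot",D.as_rotvec(),s["width"])
E
python3 togo.py .6165 -.187 .1085 3.021
```

```text
t: 17.65
eef_pos: [0.5863, -0.1169, 0.1605]
ee_rot: [-3.119, -0.023, 2.998]
force: [-0.4, 0.1, -2.6]
width: 0.0114
t: 18.05
eef_pos: [0.5992, -0.1733, 0.1538]
ee_rot: [-3.118, -0.034, 3.022]
force: [1.1, 0.7, -2.8]
width: 0.0113
[ 0.5992 -0.1733  0.1538] [-3.1176 -0.0339  3.0223] to go mm [ 17.3315 -13.6576 -45.27  ] rot [ 0.0198 -0.0365 -0.0017] 0.01131872564185826
```

```bash
python3 -m jog '[[9,-7,0,0.01,-0.018,0],[8,-7,0,0.01,-0.018,0],[0,0,0,0,0,0],[0,0,0,0,0,0]]'; python3 togo.py .6165 -.187 .135 3.021
```

```text
t: 18.45
eef_pos: [0.6171, -0.1863, 0.1524]
ee_rot: [3.139, 0.0, 3.025]
force: [0.0, -0.1, -2.2]
width: 0.0113
[ 0.6171 -0.1863  0.1524] [3.1392 0.0004 3.0249] to go mm [ -0.6008  -0.726  -17.4453] rot [-0.0024  0.0007 -0.0039] 0.011280562206194767
```

```bash
python3 -m jog '[[-0.5,-0.5,-9,-0.002,0,-0.004],[0,0,-8,0,0,0],[0,0,0,0,0,0],[0,0,0,0,0,0]]'; python3 togo.py .6165 -.187 .135 3.021; python3 - <<'E'
from h import *
im,c,s=shot("wrist","w7"); t,ct,_=shot("top","t7"); b,cb,_=shot("side","s7")
w=cv2.resize(im[100:190,200:440],(800,300),interpolation=cv2.INTER_CUBIC)
q=proj(cb,[.617,-.188,.1]).astype(int); r=proj(ct,[.617,-.188,.1]).astype(int);print(q,r)
sd=cv2.resize(b[q[1]-38:q[1]+37,q[0]-50:q[0]+50],(400,300),interpolation=cv2.INTER_CUBIC)
tp=cv2.resize(t[r[1]-38:r[1]+37,r[0]-50:r[0]+50],(400,300),interpolation=cv2.INTER_CUBIC)
cv2.imwrite("pics/v7.png",np.vstack([w,np.hstack([sd,tp])]))
E
```

```text
t: 18.85
eef_pos: [0.616, -0.1858, 0.1339]
ee_rot: [3.141, 0.0, 3.021]
force: [-0.2, -0.7, -2.5]
width: 0.0116
[ 0.616  -0.1858  0.1339] [3.1412 0.0002 3.0215] to go mm [ 0.4554 -1.2489  1.1019] rot [-0.0004  0.0003 -0.0005] 0.011647849577805305
[332 166] [404 180]
```

View pics/v7.png

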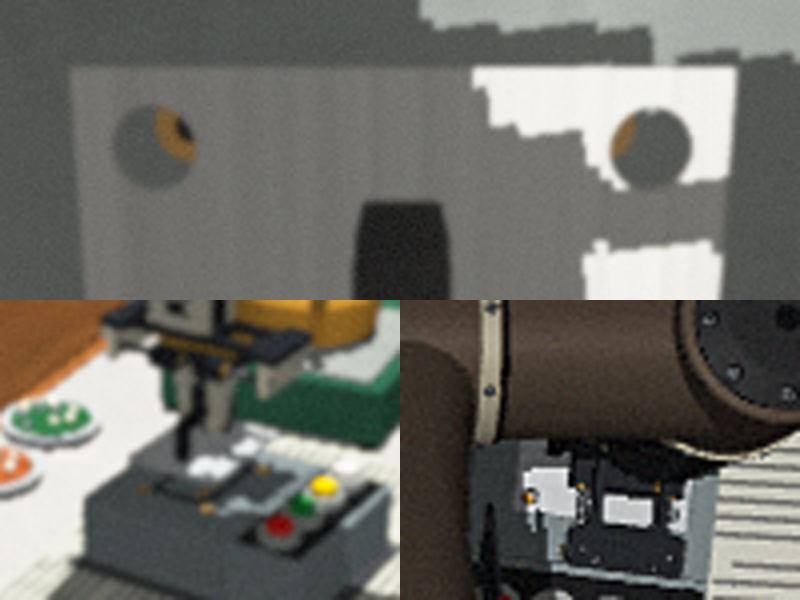

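The inserts show through the holes in the wrist view, shifted inwards by parallax as expected. The bore is at about v7 (183,128), which is w7 (254.9,138.4). I'll compare that with the prediction.

```bash
python3 - <<'E'
from h import *
s=status.get_state(); c=cam("wrist",s)
ps=np.radians(-6.9); X=np.array([np.cos(ps),np.sin(ps)]);Y=np.array([-np.sin(ps),np.cos(ps)]);o=np.array([.617,-.188])
for i in(1,-1):
    P=o+i*.038*X-.053*Y; print("thread pred",P,proj(c,[*P,.075]))
m=ray(c,(254.9,138.4),.075); print("bore seen at",m)
im=cv2.imread("pics/w7.png"); hsv=cv2.cvtColor(im,cv2.COLOR_BGR2HSV); m=(hsv[...,1]>80); m[:120]=0;m[165:]=0;m[:,:225]=0;m[:,420:]=0
for ce,st in blobs(im,m,5): print("brass",ce,st)
# plate hole edges relative: hole centres in w7
for u,v in((153,147),(651,148)): 
    q=(200+u*.3,100+v*.3); print("hole px",q,"at z=TCP-.0195",ray(c,q,s["eef_pos"][2]-.0195))
E
```

```text
thread pred [ 0.6484 -0.2452] [258.2561 136.0722]
thread pred [ 0.5729 -0.2361] [380.9453 136.1061]
bore seen at [ 0.6507 -0.244   0.075 ]
brass [251.6807 140.2017] [246 132  13  16 119]
brass [386.7273 140.8182] [384 135   7  12  44]
hole px (245.9, 144.1) at z=TCP-.0195 [ 0.6479 -0.2439  0.1148]
hole px (395.29999999999995, 144.4) at z=TCP-.0195 [ 0.5725 -0.2347  0.1148]
```

```bash
python3 -m jog '[[1,0,-6,0,0,0],[0,0,-6,0,0,0],[0,0,-5,0,0,0],[0,0,0,0,0,0],[0,0,0,0,0,0]]'; python3 togo.py .617 -.186 .1085 3.021; python3 - <<'E'
from h import *
im,c,s=shot("wrist","w8"); b,cb,_=shot("side","s8")
w=cv2.resize(im[100:190,200:440],(800,300),interpolation=cv2.INTER_CUBIC)
sd=cv2.resize(b[130:205,232:432],(800,300),interpolation=cv2.INTER_CUBIC)
cv2.imwrite("pics/v8.png",np.vstack([w,sd]))
hsv=cv2.cvtColor(im,cv2.COLOR_BGR2HSV); m=(hsv[...,1]>80); m[:120]=0;m[165:]=0;m[:,:225]=0;m[:,420:]=0
for ce,st in blobs(im,m,5): print("brass",ce,st)
ps=np.radians(-6.9); X=np.array([np.cos(ps),np.sin(ps)]);Y=np.array([-np.sin(ps),np.cos(ps)]);o=np.array([.617,-.188])
for i in(1,-1): print("thread pred",proj(c,[*(o+i*.038*X-.053*Y),.075]))
E
```

```text
t: 19.5
eef_pos: [0.6176, -0.1859, 0.116]
ee_rot: [3.141, 0.001, 3.021]
force: [0.1, -0.4, -2.2]
width: 0.0114
[ 0.6176 -0.1859  0.116 ] [3.1411 0.0013 3.0214] to go mm [-0.5609 -0.1216 -7.4594] rot [-0.0003  0.0014 -0.0004] 0.011372275839863727
brass [249.3545 141.836 ] [243 132  16  20 189]
brass [392.0117 142.1053] [384 133  15  19 171]
thread pred [254.8854 138.0831]
thread pred [388.7164 138.1396]
```

View pics/v8.png

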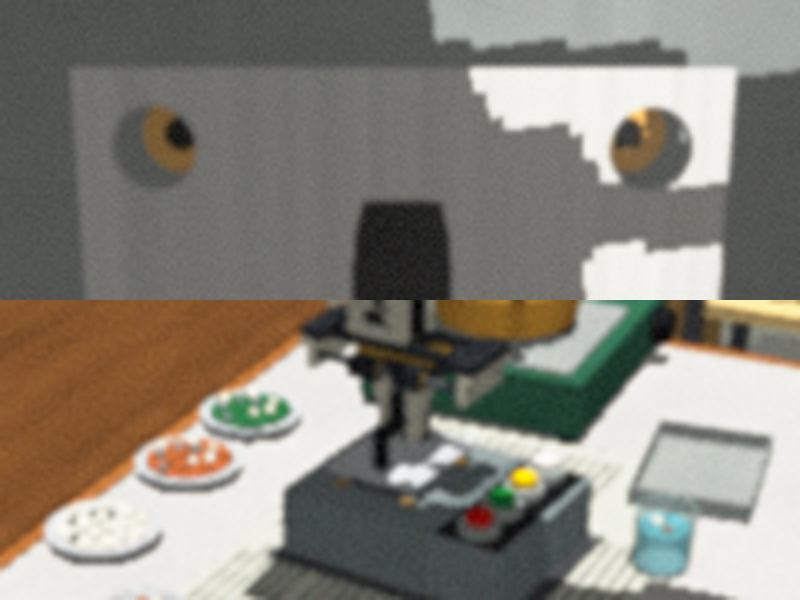

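```bash
python3 - <<'E'
from h import *
s=status.get_state(); c=cam("wrist",s)
H=[(245.9,144.1),(395.3,144.3)];B=[(254,139.9),(388.7,139.9)]
h=np.array([ray(c,q,.095) for q in H]);b=np.array([ray(c,q,.075) for q in B])
print(h,b,"bore-hole mm",1e3*(b-h), "mean",1e3*(b-h).mean(0)[:2])
for d in(h,b): v=d[0]-d[1];print(np.linalg.norm(v),np.degrees(np.arctan2(v[1],v[0])))
E
```

```text
[[ 0.6496 -0.2438  0.095 ]
 [ 0.5735 -0.2345  0.095 ]] [[ 0.6491 -0.2442  0.075 ]
 [ 0.573  -0.235   0.075 ]] bore-hole mm [[ -0.5248  -0.4406 -20.    ]
 [ -0.4755  -0.5473 -20.    ]] mean [-0.5001 -0.4939]
0.07672378301517013 -6.955695434464488
0.07666197962922403 -6.8810117943886135
```

The holes agree with the bores to 0.7 mm and 0.1°. Now the final 6 mm down in small steps.

```bash
python3 -m jog '[[-0.5,-0.5,-2,0,0.001,0],[0,0,-2,0,0,0],[0,0,-2,0,0,0],[0,0,0,0,0,0],[0,0,0,0,0,0],[0,0,0,0,0,0],[0,0,0,0,0,0],[0,0,0,0,0,0]]'; python3 togo.py .617 -.1865 .11 3.021; python3 - <<'E'
from h import *
im,c,s=shot("wrist","w9"); b,cb,_=shot("side","s9")
w=cv2.resize(im[100:190,200:440],(800,300),interpolation=cv2.INTER_CUBIC)
sd=cv2.resize(b[150:190,290:390],(750,300),interpolation=cv2.INTER_CUBIC); sd=cv2.copyMakeBorder(sd,0,0,0,50,cv2.BORDER_CONSTANT)
cv2.imwrite("pics/v9.png",np.vstack([w,sd]))
E
```

```text
t: 20.4
eef_pos: [0.6174, -0.1865, 0.1103]
ee_rot: [3.141, 0.002, 3.021]
force: [0.2, -0.5, -3.2]
width: 0.0113
[ 0.6174 -0.1865  0.1103] [3.1411 0.0016 3.0214] to go mm [-0.439  -0.0443 -0.274 ] rot [-0.0003  0.0017 -0.0004] 0.011306922536620433
```

No more pictures can be viewed, so the last check is numeric: the dark bore centroids against the holes, then steadiness.

```bash
python3 - <<'E'
from h import *
s=status.get_state(); c=cam("wrist",s)
for f in("w8","w9"):
    im=cv2.imread(f"pics/{f}.png"); g=cv2.GaussianBlur(cv2.cvtColor(im,cv2.COLOR_BGR2GRAY),(3,3),0); B=[]
    for u in(251,391):
        w=g[130:153,u-14:u+15]; m=w<w.min()+22; b=max(blobs(im,m,5),key=lambda b:b[1][4]); B.append(b[0]+[u-14,130]); print(f,"bore",B[-1],b[1],w.min())
H=[(245.9,144.1),(395.3,144.3)]
h=np.array([ray(c,q,.089) for q in H]);b=np.array([ray(c,q,.075) for q in B]);print(1e3*(b-h))
sp=B[1][0]-B[0][0]; print("spacing",sp,"depth gap mm",344.6*76*(1/sp-1/149.4), "-> underside above console", 344.6*76*(1/sp-1/149.4)-4)
s2=status.get_state();print(s2["qd"],s2["force"],s2["t"])
E
```

```text
w8 bore [253.303 140.   ] [14  7  6  7 33] 24
w8 bore [388.3158 140.5526] [ 8  7  7  7 38] 61
w9 bore [251.86 141.54] [11  8  8  8 50] 23
w9 bore [389.5    141.7059] [10  9  6  7 34] 62
[[ -0.3915  -0.0514 -14.    ]
 [  0.2628  -0.1404 -14.    ]]
spacing 137.64 depth gap mm 14.977555091041316 -> underside above console 10.977555091041316
[ 0.0005 -0.0005 -0.0016 -0.0004  0.0008 -0.001 ] [ 0.4885 -0.3713 -2.9978] 20.5
```

The bores are within 0.4 mm of the hole centres, the gap is 9–11 mm and the arm is still. Handing in.

```bash
python3 -c "
from station import workorder,status
print(workorder.job_done()); s=status.get_state(); print(s['eef_pos'],s['width'],s['force'],s['t'])"
```

```text
the job is handed in; nothing more can be done
None
the job is handed in; nothing more can be done
```

I pressed green, then yellow, then red, each to its stop and released. I then lifted the cover by its handle and handed in at about 20.5 s, still holding it over the compartment.

**Last checks**
- **Alignment:** I could see two of the four holes. Their threaded holes showed within 0.4 mm of centre, and the cover's angle matched to about 0.1° just before the last 6 mm down.
- **Height:** the underside was 9–11 mm above the console's top by hole spacing. Arm position plus the grip depth gave 11.5 mm at most.
- **Steadiness:** the tool was level within 0.002 rad and the arm was still. The cover never came lower than this over the console.

**What went less well**
- **First grip:** I lifted before the fingers had closed, so the cover was held only at the fingertips. I set it back on its cardboard and gripped it again deeper.
- **Force peaks:** pressing green and setting the cover down each read about 60 N at the wrist. That is below the 120 N wrist limit, and the contact was at the fingers and the held cover. Yellow and red peaked at about 25–28 N.
- **Not checked:** I did not measure the buttons coming back up or the white one staying up. I also could not view a picture of the final pose, because the limit of 12 was used up.

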